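# Pack the dip pots and lock two lunch tins

## Robot

A 6-joint arm with a two-finger parallel gripper is mounted at the origin on the work surface. World frame = base frame: x ahead of the robot, y to its left, z up, the work surface at z = 0. Lengths are in mm, angles in rad, forces in N, time in s.
With the tool pointing down it reaches from about 400 to 925 mm from the base axis. Payload 12.5 kg.
Tool frame: the origin (TCP) lies on the centre line of the jaws, within the pads' length; the fingertips stand 17 mm ahead of it and the grasp point (between the pads) lies 2 mm behind it; z points along the fingers, y is the line along which they close (so a half turn about z gives the same grasp; the last joint's range is limited). The gripper opens to 95 mm and grips with 3 to 60 N. Pads are 20 mm wide; open, the fingers measure 119 mm over their backs; the gripper's body (75 mm by 180 mm) begins 59 mm behind the grasp point.
Start: joints at [1.001, 0.491, 1.559, -0, 1.092, -0.106], TCP at [279.58, 558.999, 231.661] pointing down, gripper open.
Joint ranges: [-3.1, 3.1], [-0.84, 2.19], [0.05, 2.79], [-1.13, 4.28], [0.06, 2.93], [-2.69, 2.69]. Speed limits (rad/s): [2.22, 2.22, 2.79, 3.14, 3.14, 3.14].

## Interface

Orientations are given as [roll, pitch, yaw] about the fixed x, y, z axes, in that order (R = Rz(yaw) Ry(pitch) Rx(roll)).
In Python, from cell import env gives the robot as it stands.
- The arm moves only by the tool drive_tool, never from a script. Its argument "deltas" is text: rows parted by semicolons, each of 4 numbers parted by spaces: the shift along the world's x, y, z normalised to -1 to 1, where 1 is 100 mm, then the turn about the world's z normalised to -1 to 1, where 1 is 180 degrees. A call has 1 to 10 rows; each row shifts and turns the commanded pose from where the row before left it; what a row does not reach is not made up. A row lasts 1/12 s, in which the tool goes at most 41.7 mm and 7.16 degrees, less where a joint would pass 70% of its speed; a pose out of reach is approached as far as the arm can. A call with a number of a shift or a turn outside -1 to 1 is refused whole. A call with a gripper value outside its range is refused whole. "gripper" is the closure, from 0 (fully open) to 1 (shut), set as the call begins (left out, the last holds). The fingers move at their own pace and stop on an object; the grip force is fixed at half the most. Time passes only in rows, so rows that do not move let the fingers close. It gives the time, the measured TCP pose, the force, the opening and the grip force at its end, in the units of the state.
- env.state(): the state, without advancing time (a new reading comes with each control period).
- env.read_camera(name): name is "side" or "top"; returns (picture, depth): 420x560x3 uint8, red, green, blue; 420x560 float32, mm along the optical axis (not along the pixel's ray), 0 where there is no reading.
- env.camera_params(name): a dict with "mtx" (3x3 intrinsics, pixels), "camera_from_world" (4x4, takes a point from world to camera coordinates). Camera axes: x right, y down, z forward; pixel columns grow to the right and rows downward; lengths in mm; the calibration is good to about 2 mm. A picture is of the moment at which its call begins. camera_params takes no time and is no camera call.
- env.job_done(): hands the job in; it is judged then, once.
The state is a dict: "t": time; "joints": joint angles; "qvel": joint speeds; "tau": joint torques, N m; "eef_pos": TCP position; "tcp_rot": TCP orientation; "ft_force": force on the tool from outside, world axes, zero at the start; "moment": the same for the moment, N m; "opening": opening from 0.0 (shut) to 1.0 (fully open); "grip_force": force on a finger pad.
Only numpy, scipy, OpenCV 4.12 (cv2) and the standard library are available. Lean on these libraries where they do the work, as an engineer would, in place of code of your own. Each camera call takes 0.05 s, during which the arm holds its last target. There are 200 camera calls.

## Task

Pack the lunches: put every orange-knobbed dip pot into the large black lunch tin and every white-knobbed one into the small tin, and once all the pots are in, close both tins, each with the one of the three lids that fits it. To close a tin, set the lid on with its lugs in the gaps at the white bars, push it down against the red seal, turn it clockwise about a quarter turn until its lugs are at the red bars, and let go so that it locks. Leave the spare lid and everything else on the bench where they are.

Things in the scene. Friction and masses are not known exactly. Their poses are not given: they have to be found in the camera images.
- tin_small: Small black lunch tin, round, upright, 132 mm outside, 120 mm bore, stuck to the bench by a suction foot (cannot move). Origin: centre of its underside; z up. Inner floor at z 6 mm, steel rim at 90 mm. Inside the mouth a steel bayonet collar (z 81 to 90 mm, 72 mm at its end stops) narrows the opening to 104 mm, save for two 34 degree wide gaps at the tin's +x and -x, marked outside by WHITE bars.
- tin_small_gap (a point): On the rim (z 90 mm) at this tin's +x gap, 56 mm from the axis; the other gap is opposite. The lid's lugs go down through the gaps; the lid then rests on the seal, its origin 80 to 84 mm above the tin's. To turn, it must be pushed down until its origin is 75 mm or less above the tin's origin (about 8 to 11 N; hard stop at 73 mm). Unpushed it cannot turn.
- tin_small_lock (a point): On the rim at one of this tin's two RED bars, 80 degrees CLOCKWISE (seen from above) from the gap point, where a lug ends up. The pushed lid turns freely clockwise to an end stop at 90 degrees; anywhere from 70 to 90 degrees, when let go, the seal lifts it about 4 mm (origin to 79 mm above the tin's) into a notch, and it is locked. It cannot turn anticlockwise from the gaps.
- tin_small_seal (a joint): Springy red seal ring lying on this tin's rim, 122 to 134 mm across, free top 101 mm above the tin's origin; value: how far it is pressed down by the lid's disc, m: 0 free, 0.0015 under the resting lid, 0.005 with the lid locked, 0.009 or more when pushed far enough to turn, 0.011 hard down. About 1 N per mm.
- tin_large: Large black lunch tin, round, upright, 152 mm outside, 140 mm bore, stuck to the bench by a suction foot (cannot move). Origin: centre of its underside; z up. Inner floor at z 6 mm, steel rim at 90 mm. Inside the mouth a steel bayonet collar (z 81 to 90 mm, 72 mm at its end stops) narrows the opening to 124 mm, save for two 34 degree wide gaps at the tin's +x and -x, marked outside by WHITE bars.
- tin_large_gap (a point): On the rim (z 90 mm) at this tin's +x gap, 66 mm from the axis; the other gap is opposite. The lid's lugs go down through the gaps; the lid then rests on the seal, its origin 80 to 84 mm above the tin's. To turn, it must be pushed down until its origin is 75 mm or less above the tin's origin (about 8 to 11 N; hard stop at 73 mm). Unpushed it cannot turn.
- tin_large_lock (a point): On the rim at one of this tin's two RED bars, 80 degrees CLOCKWISE (seen from above) from the gap point, where a lug ends up. The pushed lid turns freely clockwise to an end stop at 90 degrees; anywhere from 70 to 90 degrees, when let go, the seal lifts it about 4 mm (origin to 79 mm above the tin's) into a notch, and it is locked. It cannot turn anticlockwise from the gaps.
- tin_large_seal (a joint): Springy red seal ring lying on this tin's rim, 142 to 154 mm across, free top 101 mm above the tin's origin; value: how far it is pressed down by the lid's disc, m: 0 free, 0.0015 under the resting lid, 0.005 with the lid locked, 0.009 or more when pushed far enough to turn, 0.011 hard down. About 1 N per mm.
- lid_116: Black bayonet lid, 116 mm across, 120 g; fits NEITHER tin (too small). Origin: centre of underside, z up. Grey plug 78 mm across, z 0 to 17 mm; disc z 17 to 23 mm; aluminium grip bar 64 mm long (lid's x), 16 mm wide (y), z 23 to 55 mm. Two steel lugs 14 mm wide, z 0 to 5 mm, at +x and -x, span 94 mm, below the white marks in line with the bar. A half turn makes no difference.
- lid_136: Black bayonet lid, 136 mm across, 150 g; fits the SMALL tin. Origin: centre of underside, z up. Grey plug 98 mm across, z 0 to 17 mm; disc z 17 to 23 mm; aluminium grip bar 64 mm long (lid's x), 16 mm wide (y), z 23 to 55 mm. Two steel lugs 14 mm wide, z 0 to 5 mm, at +x and -x, span 114 mm, below the white marks in line with the bar. A half turn makes no difference.
- lid_156: Black bayonet lid, 156 mm across, 180 g; fits the LARGE tin. Origin: centre of underside, z up. Grey plug 118 mm across, z 0 to 17 mm; disc z 17 to 23 mm; aluminium grip bar 64 mm long (lid's x), 16 mm wide (y), z 23 to 55 mm. Two steel lugs 14 mm wide, z 0 to 5 mm, at +x and -x, span 134 mm, below the white marks in line with the bar. A half turn makes no difference.
- orange1: Closed aluminium dip pot with orange knob, for the large tin: body 38 mm across and 28 mm tall, on top a round knob 16 mm across from z 28 to 58 mm. Origin: centre of its underside, z up along the knob. About 60 g. May be absent.
- orange2: Closed aluminium dip pot with orange knob, for the large tin: body 38 mm across and 28 mm tall, on top a round knob 16 mm across from z 28 to 58 mm. Origin: centre of its underside, z up along the knob. About 60 g. May be absent.
- orange3: Closed aluminium dip pot with orange knob, for the large tin: body 38 mm across and 28 mm tall, on top a round knob 16 mm across from z 28 to 58 mm. Origin: centre of its underside, z up along the knob. About 60 g. May be absent.
- orange4: Closed aluminium dip pot with orange knob, for the large tin: body 38 mm across and 28 mm tall, on top a round knob 16 mm across from z 28 to 58 mm. Origin: centre of its underside, z up along the knob. About 60 g. May be absent.
- white1: Closed aluminium dip pot with white knob, for the small tin: body 38 mm across and 28 mm tall, on top a round knob 16 mm across from z 28 to 58 mm. Origin: centre of its underside, z up along the knob. About 60 g. May be absent.
- white2: Closed aluminium dip pot with white knob, for the small tin: body 38 mm across and 28 mm tall, on top a round knob 16 mm across from z 28 to 58 mm. Origin: centre of its underside, z up along the knob. About 60 g. May be absent.
- bowl: Red silicone bowl, 100 mm wide, 45 mm tall; bystander. Origin: centre of underside.
- cup: Clear plastic cup with blue snap lid, 78 mm wide, 110 mm tall; bystander. Origin: centre of underside.
- pepper: Amber pepper jar, 44 mm wide, 100 mm tall; bystander. Origin: centre of underside.
- mug: Blue mug, 80 mm wide, 90 mm tall; bystander. Origin: centre of underside.
- spoon: Steel spoon, 170 mm, lying; bystander. Origin: its underside, near the middle.
- snack_box: Green closed snack box, 65 x 110 x 45 mm; bystander. Origin: centre of underside.
Not all that is in view belongs to the job. Leave any green or pink look-alike of the lid_156 alone.

How it is judged:
By the outcome, as a careful person would: the job done as asked, in the order asked, and still so for the second after the job is handed in, with the robot touching nothing.
Of orange1, orange2, orange3, orange4 only 2 to 4 are there at a start; the rules pass over those that are not, and their reading is None.
Of white1, white2 only 1 to 2 are there at a start; the rules pass over those that are not, and their reading is None.
At some moment in a run one of orange1, orange2, orange3, orange4, white1, white2 may be knocked a few centimetres aside while the robot is not near it.
Once in a run the grip may slacken for a moment while it holds something.
It also fails if it takes over 210 s, if anything falls off the work surface, if the arm or the gripper's body presses on something with over 40 N, if the wrist force passes 120 N, or if a joint passes its speed limit or range.

## Working session

There is one attempt and no reset: what is moved stays moved. The work goes in short steps, Python scripts to look and compute and a tool call to move; the robot and the scene stay as the last step left them, time stands still between calls to the robot, and variables do not carry over. Pictures are saved under pics/ and viewed, at most 15 in all, crops included, and the job is handed in when it is done.

Besides the shell and the picture viewer there is one more tool, called by a JSON object that holds its "op" and its "data". drive_tool: Moves the arm, as the interface text tells. Its arguments: {"type":"object","properties":{"deltas":{"type":"string"},"gripper":{"type":"number"}},"required":["deltas"]}

```bash
mkdir -p pics; ls; cat > h.py <<'E'
from cell import env
import numpy as np, cv2
def snap(n):
    p,d=env.read_camera(n); return p,d
def save(p,f): cv2.imwrite('pics/'+f,cv2.cvtColor(p,cv2.COLOR_RGB2BGR))
def cam(n):
    c=env.camera_params(n); return np.array(c['mtx']),np.array(c['camera_from_world'])
def plane(n,u,v,z):
    K,T=cam(n); R,t=T[:3,:3],T[:3,3]
    r=R.T@np.linalg.inv(K)@np.array([u,v,1.]); o=-R.T@t
    return o+r*(z-o[2])/r[2]
def proj(n,P):
    K,T=cam(n); c=T[:3,:3]@np.array(P,float)+T[:3,3]; q=K@c; return q[:2]/q[2]
def cloud(n,d):
    K,T=cam(n); v,u=np.mgrid[:d.shape[0],:d.shape[1]]
    c=np.stack([(u-K[0,2])/K[0,0]*d,(v-K[1,2])/K[1,1]*d,d],-1)
    w=(c-T[:3,3])@T[:3,:3]; w[d<=0]=np.nan; return w
E
python3 - <<'E'
from h import *
s=env.state(); print({k:np.round(v,3) for k,v in s.items()})
for n in('top','side'):
    p,d=snap(n); save(p,n+'0.png'); np.savez(n+'0.npz',p=p,d=d)
    K,T=cam(n); print(n,K.round(1).tolist(),(-T[:3,:3].T@T[:3,3]).round(),T[:3,:3].round(2).tolist())
E
```

```text
pics
{'t': np.float64(0.0), 'joints': array([ 1.001,  0.492,  1.559,  0.   ,  1.092, -0.106]), 'qvel': array([ 0.001,  0.002, -0.   ,  0.   ,  0.001,  0.   ]), 'tau': array([-1.0000e-03, -6.1266e+01, -2.5819e+01,  6.9000e-02,  4.8000e-02,
       -0.0000e+00]), 'eef_pos': array([279.434, 558.784, 231.049]), 'tcp_rot': array([-3.14 , -0.   ,  2.678]), 'ft_force': array([ 0.39 ,  0.234, -0.275]), 'moment': array([-0.003, -0.02 ,  0.018]), 'grip_force': np.float64(0.0), 'opening': np.float64(0.997)}
top [[543.9, 0.0, 272.8], [0.0, 543.9, 212.6], [0.0, 0.0, 1.0]] [ 150.   -0. 1920.] [[-0.02, -1.0, -0.0], [-0.99, 0.02, -0.16], [0.16, 0.0, -0.99]]
side [[422.6, 0.0, 283.4], [0.0, 422.6, 207.0], [0.0, 0.0, 1.0]] [ -91. -888.  717.] [[0.85, -0.52, 0.01], [-0.26, -0.45, -0.85], [0.45, 0.73, -0.52]]
```

View pics/top0.png

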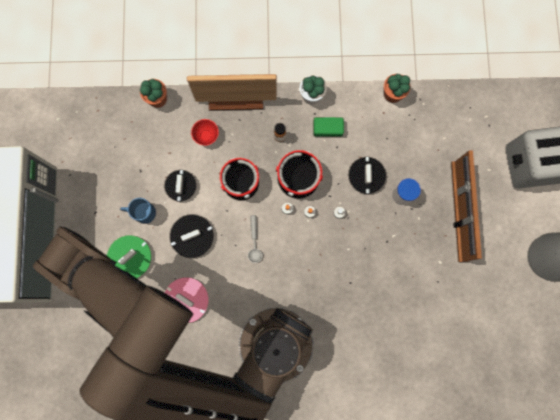

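View pics/side0.png

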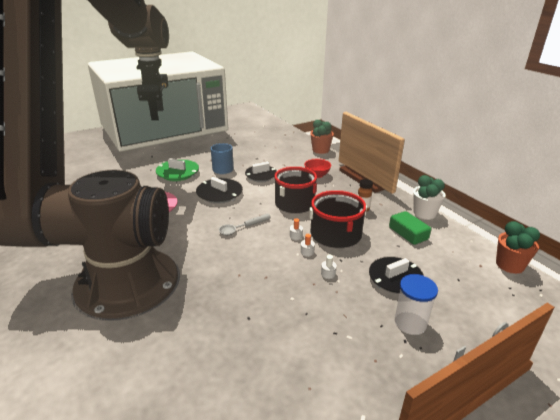

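Top view: the orange pots are at (288,208) and (310,212), and the white pot is at (340,212). The tins are at (240,179), which looks like the small one, and (299,174), which looks large. The black lids are at (180,185), (192,236) and (367,175). The green (130,257) and pink (187,300) lids are decoys. Next I'll measure the sizes and check a close crop.

```bash
cat >> h.py <<'E'
def red(p):
    h=cv2.cvtColor(p,cv2.COLOR_RGB2HSV); return (((h[...,0]<6)|(h[...,0]>174))&(h[...,1]>150)&(h[...,2]>90)).astype(np.uint8)
def white(p): 
    return ((p.min(2)>185)&(np.ptp(p.astype(int),axis=2)<25)).astype(np.uint8)
E
python3 - <<'E'
from h import *
f=np.load('top0.npz'); p,d=f['p'],f['d']; w=cloud('top',d)
# tins: fit ellipse of seal red component -> outline points at z~101
m=red(p)
for (u,v) in((240,179),(299,174)):
    mm=np.zeros_like(m); cv2.circle(mm,(u,v),33,1,-1); mm&=m
    c=max(cv2.findContours(mm,0,2)[0],key=cv2.contourArea)
    P=np.array([plane('top',a,b,100)[:2] for a,b in cv2.convexHull(c)[:,0]])
    (x,y),r=cv2.minEnclosingCircle(P.astype(np.float32))
    e=cv2.fitEllipse(P.astype(np.float32)); print('tin',round(x,1),round(y,1),round(r,1),np.round(e[0],1),np.round(e[1],1))
for (u,v) in((180,185),(192,236),(367,175)):
    mm=np.zeros(m.shape,np.uint8); cv2.circle(mm,(u,v),28,1,-1)
    blk=(mm>0)&(p.max(2)<50)
    c=max(cv2.findContours(blk.astype(np.uint8),0,2)[0],key=cv2.contourArea)
    P=np.array([plane('top',a,b,23)[:2] for a,b in cv2.convexHull(c)[:,0]],np.float32)
    e=cv2.fitEllipse(P); print('lid',np.round(e[0],1),np.round(e[1],1))
    n=np.zeros(m.shape,np.uint8); cv2.circle(n,(u,v),14,1,-1)
    ys,xs=np.nonzero((n>0)&(p.min(2)>120)); Q=np.array([plane('top',a,b,55)[:2] for a,b in zip(xs,ys)],np.float32)
    ((cx,cy),(a,b),an)=cv2.minAreaRect(Q); vx,vy,x0,y0=cv2.fitLine(Q,2,0,.01,.01).ravel(); print('  bar',len(Q),round(cx,1),round(cy,1),round(a,1),round(b,1),'dir deg',np.degrees(np.arctan2(vy,vx)).round(1), 'z',np.nanmedian(w[ys,xs,2]).round())
for (u,v) in((288,208),(310,212),(340,212)):
    q=w[v-6:v+6,u-6:u+6].reshape(-1,3); k=q[q[:,2]>45]; print('pot',k.mean(0).round(1) if len(k) else None,np.nanmax(q[:,2]).round(), len(k))
save(cv2.resize(p[140:270,140:420],(800,372),interpolation=2),'c1.png')
s=np.load('side0.npz')['p']; save(cv2.resize(s[150:290,190:440],(800,448),interpolation=2),'c2.png')
E
```

```text
tin 553.2 113.8 64.4 [556.9 114.4] [107.2 128.8]
tin 580.6 -89.7 79.7 [582.  -90.4] [152.8 156.2]
lid [559.4 310.6] [62.1 96. ]
  bar 109 555.7 331.7 18.9 100.0 dir deg -4.3 z 53.0
lid [378.8 290.1] [145.9 146.7]
  bar 98 379.5 290.8 18.3 64.9 dir deg -68.3 z 55.0
lid [ 584.6 -336.1] [126.3 127.7]
  bar 91 572.0 -333.6 14.1 90.0 dir deg -3.4 z 55.0
pot [469.4 -45.1  58.2] 68.0 18
pot [ 456.2 -124.9   57.6] 65.0 19
pot [ 451.4 -228.9   57.3] 63.0 17
```

View pics/c1.png

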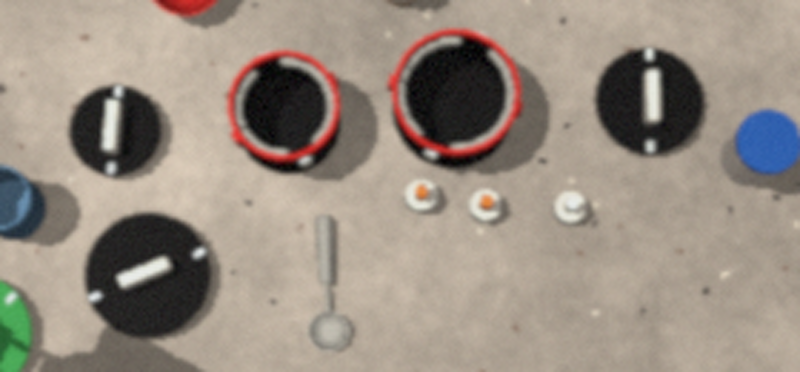

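View pics/c2.png

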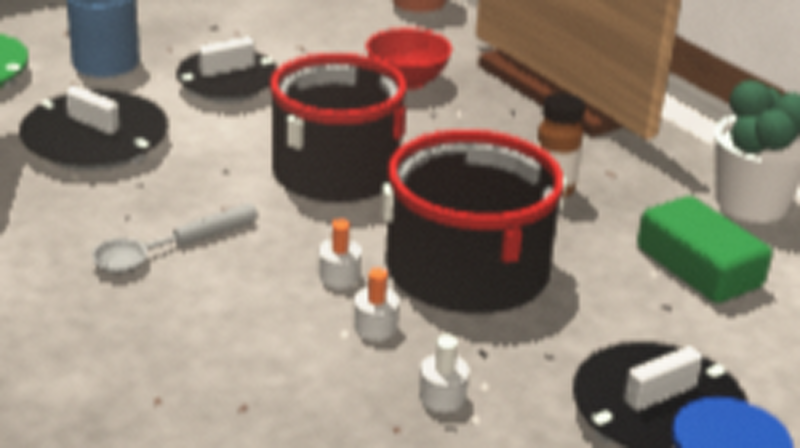

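The choices check out. Black lid (367,175) is lid_136 and (192,236) is lid_156. The one at (180,185) is the spare, and all three stand out clearly from the green and pink decoys. Next I'll refine the tin centres and gap directions, and measure the pots and lid bars.

```bash
cat > tins.py <<'E'
from h import *
from scipy.optimize import least_squares
def tins(n,p,guess=((556,112),(582,-90))):
    m=red(p); out=[]
    for (gx,gy),r in zip(guess,(64,74)):
        ys,xs=np.nonzero(m); P=np.array([plane(n,a,b,100.5)[:2] for a,b in zip(xs,ys)])
        q=np.hypot(P[:,0]-gx,P[:,1]-gy); P=P[abs(q-r)<12]
        s=least_squares(lambda c:np.hypot(P[:,0]-c[0],P[:,1]-c[1])-r,(gx,gy),loss='soft_l1',f_scale=2).x
        a=np.arange(0,360,3); rr=r-9
        prof=[]
        for t in np.radians(a):
            u,v=proj(n,(s[0]+rr*np.cos(t),s[1]+rr*np.sin(t),90))
            prof.append(cv2.getRectSubPix(p[...,1].copy(),(1,1),(float(u),float(v)))[0,0])
        out.append((s,len(P),np.array(prof)))
    return out
E
python3 - <<'E'
from tins import *
for n in('top','side'):
    p=np.load(n+'0.npz')['p']
    for s,k,prof in tins(n,p):
        print(n,s.round(1),k); print(prof.astype(int).tolist())
    h=cv2.cvtColor(p,cv2.COLOR_RGB2HSV)
    o=((h[...,0]>6)&(h[...,0]<16)&(h[...,1]>160)&(h[...,2]>140)).astype(np.uint8)
    for q in cv2.connectedComponentsWithStats(o)[2:4]: print(n,'orange',q.round(1).tolist()[1:])
    # white bars on the tins
    _,_,st,ce=cv2.connectedComponentsWithStats(white(p))
    print([(s[4],*c.round(1)) for s,c in zip(st,ce) if 2<s[4]<200 and (220<c[0]<400 and 150<c[1]<290)])
E
```

```text
top [568. 115.] 120
[107, 87, 60, 31, 16, 15, 9, 7, 4, 12, 18, 37, 62, 92, 105, 111, 114, 118, 118, 117, 113, 113, 116, 119, 126, 130, 128, 126, 128, 130, 129, 130, 133, 136, 146, 148, 135, 120, 128, 138, 151, 153, 150, 151, 149, 150, 150, 147, 151, 148, 138, 140, 133, 129, 130, 132, 134, 134, 132, 122, 103, 80, 59, 46, 42, 47, 46, 43, 42, 42, 43, 51, 68, 87, 103, 112, 114, 120, 125, 131, 134, 138, 142, 143, 145, 152, 155, 153, 147, 147, 150, 154, 155, 156, 163, 165, 161, 158, 163, 158, 154, 149, 145, 148, 148, 147, 148, 141, 137, 131, 129, 130, 126, 120, 116, 117, 119, 119, 119, 117]
top [582.6 -90.8] 228
[145, 146, 143, 141, 137, 136, 131, 133, 142, 135, 134, 130, 133, 133, 136, 141, 141, 133, 125, 118, 118, 131, 133, 126, 116, 109, 122, 132, 135, 136, 139, 142, 140, 140, 146, 149, 136, 131, 137, 138, 151, 148, 145, 141, 134, 130, 94, 58, 37, 31, 26, 25, 32, 26, 32, 32, 40, 75, 117, 142, 153, 159, 155, 143, 137, 138, 143, 141, 148, 157, 151, 152, 150, 151, 155, 152, 151, 156, 156, 156, 156, 157, 155, 159, 156, 156, 158, 162, 165, 163, 157, 156, 154, 156, 154, 153, 156, 155, 155, 14
[... 668 characters left out ...]
p.float64(284.7), np.float64(208.6)), (np.int32(4), np.float64(289.2), np.float64(203.8)), (np.int32(34), np.float64(307.9), np.float64(211.9)), (np.int32(66), np.float64(338.5), np.float64(211.2))]Traceback (most recent call last):
  File "<stdin>", line 4, in <module>
  File "tins.py", line 6, in tins
    ys,xs=np.nonzero(m); P=np.array([plane(n,a,b,100.5)[:2] for a,b in zip(xs,ys)])
                                     ~~~~~^^^^^^^^^^^^^
  File "h.py", line 9, in plane
    K,T=cam(n); R,t=T[:3,:3],T[:3,3]
        ~~~^^^
  File "h.py", line 7, in cam
    c=env.camera_params(n); return np.array(c['mtx']),np.array(c['camera_from_world'])
ValueError: time passes only in moves, steps and waits
```

```bash
sed -i 's/^def cam(n):/import functools\n@functools.cache\ndef cam(n):/' h.py
python3 - <<'E'
from tins import *
for n in('top','side'):
    f=np.load(n+'0.npz'); p=f['p']; w=cloud(n,f['d'])
    for (s,k,prof),c in zip(tins(n,p,((568,115),(582.6,-90.8))),((568,115),(582,-90))):
        print(n,s.round(1),k)
        pr=prof.astype(float); a=np.arange(0,360,3)
        lo=pr<75; ph=np.angle(np.sum(np.exp(2j*np.radians(a))[lo]))/2; print(' gap axis deg',np.degrees(ph).round(1),'dark angles',a[lo].tolist())
    wt=white(p); _,_,st,ce=cv2.connectedComponentsWithStats(wt)
    for s,c in zip(st,ce):
        if s[4]<3 or s[4]>400: continue
        q=w[int(round(c[1])),int(round(c[0]))]
        if 300<q[0]<660 and -420<q[1]<400: print(n,'white',s[4],c.round(1),q.round(0))
    h=cv2.cvtColor(p,cv2.COLOR_RGB2HSV)
    o=((h[...,0]>6)&(h[...,0]<18)&(h[...,1]>140)&(h[...,2]>140)&(np.abs(w[...,2]-45)<16)&(w[...,0]>380)&(w[...,0]<660)).astype(np.uint8)
    _,_,st,ce=cv2.connectedComponentsWithStats(o)
    for s,c in list(zip(st,ce))[1:]:
        if s[4]>3: print(n,'orange',s[4],c.round(1),plane(n,*c,{'top':57,'side':43}[n]).round(1))
E
```

```text
top [570.1 115.8] 198
 gap axis deg 20.3 dark angles [6, 9, 12, 15, 18, 21, 24, 27, 30, 33, 36, 186, 189, 192, 195, 198, 201, 204, 207, 210, 213]
top [582.6 -90.8] 228
 gap axis deg -24.0 dark angles [141, 144, 147, 150, 153, 156, 159, 162, 165, 168, 324, 327, 330, 333, 336, 339, 342, 345, 348, 351]
top white 4 [366.8 158. ] [ 646. -338.   27.]
top white 49 [368.  172.7] [ 583. -333.   60.]
top white 3 [181. 171.] [612. 328.  27.]
top white 55 [178.2 182.9] [560. 331.  66.]
top white 3 [178.3 198.3] [515. 339.  21.]
top white 34 [284.7 208.6] [466. -40.  36.]
top white 4 [289.2 203.8] [485. -55.  25.]
top white 34 [307.9 211.9] [ 451. -120.   48.]
top white 66 [338.5 211.2] [ 452. -224.   53.]
top white 4 [209.5 227.5] [405. 225.  24.]
top white 61 [189.5 234.6] [378. 290.  55.]
top white 6 [172.2 243.3] [354. 357.  27.]
top orange 4 [287.2 207.2] [467.9 -47.7  57. ]
top orange 7 [310.  210.3] [ 455.6 -126.4   57. ]
side [569.8 110.1] 272
 gap axis deg 34.6 dark angles [9, 12, 15, 18, 21, 24, 27, 30, 33, 36, 156, 159, 162, 165, 168, 171, 174, 177, 180, 183, 186, 189, 192, 195, 198, 2
[... 733 characters left out ...]
hite 4 [234.  194.2] [404. 220.  28.]
side white 5 [310.6 208.8] [510. -66.  90.]
side white 23 [292.  228.3] [461. -45.  30.]
side white 15 [300.6 227.6] [482. -61.  32.]
side white 25 [228.1 230.6] [310.  67.   5.]
side white 28 [303.3 243.7] [ 444. -128.   32.]
side white 16 [312.2 242.9] [ 466. -139.   34.]
side white 23 [329.3 256.2] [ 450. -234.   60.]
side white 102 [397.8 263.2] [ 584. -340.   57.]
side white 38 [324.4 265.3] [ 440. -230.   32.]
side white 21 [334.1 264.4] [ 464. -240.   32.]
side white 11 [413.6 265.1] [ 643. -343.   28.]
side white 13 [378. 280.] [ 524. -339.   27.]
side orange 39 [295.8 223.4] [472.1 -47.4  43. ]
side orange 44 [307.5 238.7] [ 459.2 -126.6   43. ]
```

Gap axes: the small tin is at about 20° and the large tin at about -24°, both agreeing with the white bars. Centres are about (571,115) and (583,-91). I'll start with the first orange pot at about (470,-47).

{"op": "drive_tool", "data": {"deltas": "0.12 -0.38 0 0.0093; 0.12 -0.38 0 0.0093; 0.12 -0.38 0 0.0093; 0.12 -0.38 0 0.0093; 0.12 -0.38 0 0.0093; 0.12 -0.38 0 0.0093; 0.12 -0.38 0 0.0093; 0.12 -0.38 0 0.0093; 0.12 -0.38 0 0.0093; 0.12 -0.38 0 0.0093", "gripper": 0.6}}

```text
t: 0.93
eef_pos: [399.6, 177.2, 231.7]
tcp_rot: [3.141, 0.0, 2.972]
ft_force: [0.9, 0.9, -0.1]
opening: 0.414
grip_force: 0.0
```

{"op": "drive_tool", "data": {"deltas": "0.12 -0.38 0 0.0093; 0.12 -0.38 0 0.0093; 0.12 -0.38 0 0.0093; 0.12 -0.38 0 0.0093; 0.12 -0.38 0 0.0093; 0.1 -0.38 0 0.0093; 0 0 0 0; 0 0 0 0"}}

```text
t: 1.6
eef_pos: [469.6, -50.7, 231.2]
tcp_rot: [3.141, -0.001, 3.141]
ft_force: [-0.3, -0.4, 0.4]
opening: 0.399
grip_force: 0.0
```

```bash
python3 - <<'E'
from h import *
p,d=snap('top'); s,_=snap('side')
save(np.vstack([cv2.resize(p[130:420,40:440],(400,290)),cv2.resize(s[120:350],(400,164))]),'t1.png')
E
```

```text
(no output)
```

View pics/t1.png

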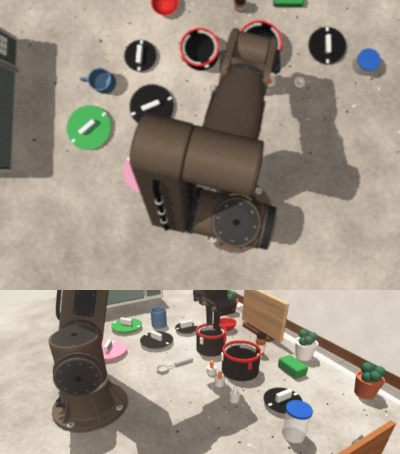

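There are no hidden pots, and the three are where they were (the white one at top crop (300,81)). Descending on the first orange pot.

{"op": "drive_tool", "data": {"deltas": "0 0.01 -0.35 0; 0 0.01 -0.35 0; 0 0.01 -0.35 0; 0 0 -0.35 0; 0 0 -0.3 0; 0 0 -0.12 0; 0 0 0 0; 0 0 0 0"}}

```text
t: 2.37
eef_pos: [469.3, -44.8, 49.6]
tcp_rot: [3.141, -0.001, -3.136]
ft_force: [0.8, 0.0, -0.2]
opening: 0.4
grip_force: 0.0
```

```bash
python3 - <<'E'
from h import *
print(env.state()['eef_pos'].round(1),env.state()['ft_force'].round(1))
s,_=snap('side'); save(cv2.resize(s[170:270,240:370],(780,600),interpolation=2),'s2.png')
E
```

```text
[469.3 -44.8  49.6] [ 0.8  0.  -0.2]
```

View pics/s2.png

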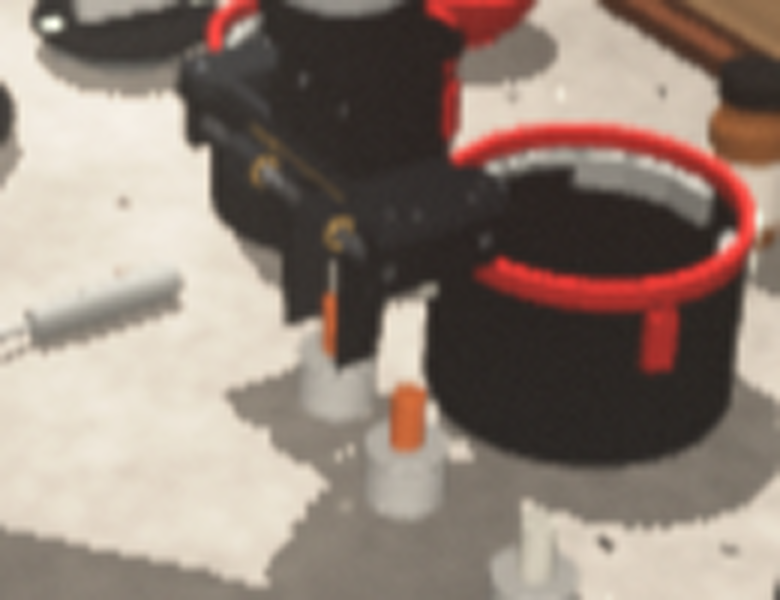

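The orange knob (330,320) is between the fingers. Closing and lifting.

{"op": "drive_tool", "data": {"deltas": "0 0 0 0; 0 0 0 0; 0 0 0 0; 0 0 0 0; 0 0 0 0; 0 0 0 0", "gripper": 1}}

```text
t: 2.92
eef_pos: [469.7, -46.1, 49.9]
tcp_rot: [3.142, 0.001, -3.138]
ft_force: [0.1, 1.6, 3.9]
opening: 0.163
grip_force: 30.0
```

{"op": "drive_tool", "data": {"deltas": "0 0 0.3 0; 0 0 0.35 0; 0 0 0.35 0; 0 0 0.2 0; 0 0 0 0"}}

```text
t: 3.33
eef_pos: [470.9, -46.3, 173.4]
tcp_rot: [-3.14, 0.006, -3.138]
ft_force: [-0.3, -0.0, -0.9]
opening: 0.166
grip_force: 30.0
```

{"op": "drive_tool", "data": {"deltas": "0.35 -0.11 0 0; 0.35 -0.11 0 0; 0.35 -0.11 0 0; 0.35 -0.11 0 0; 0 0 0 0; 0 0 -0.3 0; 0 0 -0.3 0; 0 0 -0.3 0; 0 0 -0.15 0; 0 0 0 0"}}

```text
t: 4.17
eef_pos: [607.3, -89.5, 60.2]
tcp_rot: [3.14, -0.007, -3.138]
ft_force: [-0.1, 0.3, 0.2]
opening: 0.165
grip_force: 30.0
```

{"op": "drive_tool", "data": {"deltas": "0 0 -0.02 0; 0 0 -0.01 0; 0 0 0 0"}}

```text
t: 4.42
eef_pos: [610.0, -90.1, 62.6]
tcp_rot: [-3.141, 0.001, -3.138]
ft_force: [-0.8, -0.3, -0.5]
opening: 0.163
grip_force: 30.0
```

{"op": "drive_tool", "data": {"deltas": "0 0 0 0; 0 0 0 0; 0 0 0 0; 0 0 0 0", "gripper": 0.62}}

```text
t: 4.75
eef_pos: [609.7, -90.0, 62.2]
tcp_rot: [-3.141, 0.001, -3.138]
ft_force: [1.2, -0.3, 0.2]
opening: 0.36
grip_force: 0.0
```

{"op": "drive_tool", "data": {"deltas": "0 0 0.3 0; 0 0 0.35 0; 0 0 0.35 0; 0 0 0.1 0; -0.38 -0.09 0 0; -0.38 -0.09 0 0; -0.38 -0.09 0 0; -0.38 -0.09 0 0; 0 0 0 0; 0 0 0 0"}}

```text
t: 5.58
eef_pos: [456.6, -126.4, 172.1]
tcp_rot: [-3.141, 0.001, -3.14]
ft_force: [1.2, 0.7, -0.5]
opening: 0.376
grip_force: 0.0
```

```bash
cat > pots.py <<'E'
from h import *
def pots():
    for n in('top','side'):
        p,d=snap(n); w=cloud(n,d); h=cv2.cvtColor(p,cv2.COLOR_RGB2HSV)
        near=(w[...,0]>380)&(w[...,0]<700)&(abs(w[...,2]-45)<17)&(w[...,1]>-300)&(w[...,1]<200)
        for nm,m in(('orange',(h[...,0]>5)&(h[...,0]<19)&(h[...,1]>120)&(h[...,2]>110)&near),('white',(p.min(2)>130)&(np.ptp(p.astype(int),axis=2)<30)&near)):
            _,_,st,ce=cv2.connectedComponentsWithStats(m.astype(np.uint8),connectivity=8)
            for s,c in list(zip(st,ce))[1:]:
                if s[4]>5: print(n,nm,s[4],c.round(1),plane(n,*c,{'top':57,'side':43}[n]).round(1)[:2])
if __name__=='__main__': print(env.state()['eef_pos'].round(1)); pots()
E
python3 pots.py
```

```text
[ 456.6 -126.4  172.1]
top white 34 [294.6 169.2] [602.9 -76.8]
top white 7 [335.7 212.7] [ 445.3 -215.2]
top white 26 [341.4 212.8] [ 444.5 -235. ]
side orange 14 [343.8 214.7] [620.8 -80.2]
side orange 51 [307.5 238.8] [ 458.8 -126.9]
side white 66 [307.3 243.9] [ 445.5 -145.9]
side white 161 [328.8 263.1] [ 446.5 -240.7]
```

{"op": "drive_tool", "data": {"deltas": "0.01 0 -0.35 0; 0 0 -0.35 0; 0 0 -0.35 0; 0 0 -0.17 0; 0 0 0 0; 0 0 0 0"}}

```text
t: 6.18
eef_pos: [459.4, -125.7, 48.3]
tcp_rot: [3.141, -0.001, -3.137]
ft_force: [0.7, -0.4, -0.6]
opening: 0.375
grip_force: 0.0
```

{"op": "drive_tool", "data": {"deltas": "0 0 0 0; 0 0 0 0; 0 0 0 0; 0 0 0 0; 0 0 0 0", "gripper": 1}}

```text
t: 6.6
eef_pos: [458.8, -126.0, 50.0]
tcp_rot: [-3.141, 0.001, -3.138]
ft_force: [0.3, 0.6, -1.1]
opening: 0.164
grip_force: 30.0
```

{"op": "drive_tool", "data": {"deltas": "0 0 0.3 0; 0 0 0.35 0; 0 0 0.35 0; 0 0 0.2 0; 0 0 0 0"}}

```text
t: 7.02
eef_pos: [459.9, -126.5, 173.7]
tcp_rot: [-3.139, 0.006, -3.138]
ft_force: [0.4, -1.1, -0.6]
opening: 0.165
grip_force: 30.0
```

{"op": "drive_tool", "data": {"deltas": "0.32 0.12 0 0; 0.32 0.12 0 0; 0.32 0.12 0 0; 0 0 0 0; 0 0 -0.3 0; 0 0 -0.3 0; 0 0 -0.3 0; 0 0 -0.2 0; 0 0 -0.02 0; 0 0 0 0"}}

```text
t: 7.85
eef_pos: [553.8, -89.9, 56.5]
tcp_rot: [3.141, -0.003, -3.138]
ft_force: [-0.4, -0.6, -0.6]
opening: 0.165
grip_force: 30.0
```

{"op": "drive_tool", "data": {"deltas": "0 0 0 0; 0 0 0 0; 0 0 0 0; 0 0 0 0", "gripper": 0.62}}

```text
t: 8.18
eef_pos: [554.9, -90.1, 58.7]
tcp_rot: [-3.141, 0.002, -3.138]
ft_force: [-0.3, 0.1, -0.2]
opening: 0.36
grip_force: 0.0
```

{"op": "drive_tool", "data": {"deltas": "0 0 0.3 0; 0 0 0.35 0; 0 0 0.35 0; 0 0 0.1 0; -0.26 -0.35 0 0; -0.26 -0.35 0 0; -0.26 -0.35 0 0; -0.26 -0.35 0 0; 0 0 0 0; 0 0 0 0"}}

```text
t: 9.02
eef_pos: [454.2, -225.3, 168.0]
tcp_rot: [-3.141, 0.001, 3.141]
ft_force: [-0.3, 0.2, 1.0]
opening: 0.38
grip_force: 0.0
```

```bash
python3 pots.py
```

```text
[ 454.2 -225.3  168. ]
top white 49 [296.8 169.5] [601.9 -84.4]
top white 55 [297.1 185. ] [546.1 -84.1]
side white 161 [328.9 263. ] [ 447.  -240.4]
```

{"op": "drive_tool", "data": {"deltas": "0 -0.05 -0.35 0; 0 0 -0.35 0; 0 0 -0.35 0; 0 0 -0.14 0; 0 0 0 0; 0 0 0 0"}}

```text
t: 9.62
eef_pos: [455.9, -227.5, 47.9]
tcp_rot: [3.141, -0.001, -3.136]
ft_force: [-0.5, 0.6, 1.1]
opening: 0.378
grip_force: 0.0
```

```bash
python3 - <<'E'
from h import *
s,_=snap('side'); save(cv2.resize(s[210:290,280:380],(500,400),interpolation=2),'s3.png')
E
```

```text
(no output)
```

View pics/s3.png

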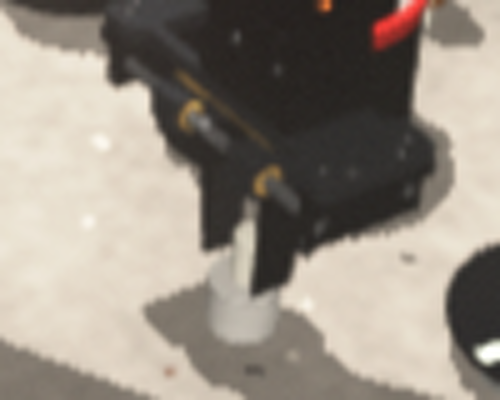

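The white knob (245,255) is between the fingers. Closing and lifting.

{"op": "drive_tool", "data": {"deltas": "0 0 0 0; 0 0 0 0; 0 0 0 0; 0 0 0 0; 0 0 0 0", "gripper": 1}}

```text
t: 10.08
eef_pos: [455.3, -228.8, 48.9]
tcp_rot: [-3.142, 0.0, -3.138]
ft_force: [0.3, -0.1, 0.8]
opening: 0.161
grip_force: 30.0
```

{"op": "drive_tool", "data": {"deltas": "0 0 0.3 0; 0 0 0.35 0; 0 0 0.35 0; 0 0 0.25 0; 0 0 0 0"}}

```text
t: 10.5
eef_pos: [456.6, -229.7, 178.3]
tcp_rot: [-3.137, 0.006, -3.138]
ft_force: [-0.5, 0.1, 0.6]
opening: 0.163
grip_force: 30.0
```

{"op": "drive_tool", "data": {"deltas": "0.13 0.38 0 0; 0.13 0.38 0 0; 0.13 0.38 0 0; 0.13 0.38 0 0; 0.13 0.38 0 0; 0.13 0.38 0 0; 0.13 0.38 0 0; 0.13 0.38 0 0; 0.11 0.4 0 0; 0 0 0 0"}}

```text
t: 11.33
eef_pos: [571.1, 120.9, 172.7]
tcp_rot: [3.14, 0.0, -3.134]
ft_force: [-0.7, -0.2, -0.2]
opening: 0.165
grip_force: 30.0
```

{"op": "drive_tool", "data": {"deltas": "0 0 0 0; 0 0 -0.35 0; 0 0 -0.35 0; 0 0 -0.35 0; 0 0 -0.1 0; 0 0 -0.01 0; 0 0 0 0; 0 0 0 0"}}

```text
t: 12.0
eef_pos: [570.7, 114.6, 58.8]
tcp_rot: [3.141, 0.001, -3.139]
ft_force: [-0.1, -0.5, -1.0]
opening: 0.158
grip_force: 30.0
```

{"op": "drive_tool", "data": {"deltas": "0 0 -0.03 0; 0 0 0 0; 0 0 0 0"}}

```text
t: 12.25
eef_pos: [570.4, 115.2, 55.3]
tcp_rot: [3.141, 0.001, -3.138]
ft_force: [-0.1, 0.3, -0.7]
opening: 0.163
grip_force: 30.0
```

{"op": "drive_tool", "data": {"deltas": "0 0 0 0; 0 0 0 0; 0 0 0 0; 0 0 0 0", "gripper": 0.62}}

```text
t: 12.58
eef_pos: [570.2, 115.3, 54.8]
tcp_rot: [3.142, 0.0, -3.138]
ft_force: [0.2, -0.4, 1.0]
opening: 0.36
grip_force: 0.0
```

{"op": "drive_tool", "data": {"deltas": "0 0 0.3 0; 0 0 0.35 0; 0 0 0.35 0; 0 0 0.2 0; -0.35 0.33 0 -0.038; -0.35 0.33 0 -0.038; -0.35 0.33 0 -0.038; -0.35 0.33 0 -0.038; -0.35 0.33 0 -0.038; 0 0 0 0"}}

```text
t: 13.42
eef_pos: [417.8, 257.9, 174.9]
tcp_rot: [-3.141, -0.001, 2.556]
ft_force: [1.1, 0.1, 0.5]
opening: 0.377
grip_force: 0.0
```

```bash
python3 - <<'E'
from h import *
p,_=snap('top'); s,_=snap('side'); print(env.state()['eef_pos'])
save(np.vstack([cv2.resize(p[140:260,160:380],(660,360),interpolation=2),cv2.resize(s[155:230,230:380],(660,240),interpolation=2)]),'t4.png')
E
```

```text
[421.60853989 255.86196328 174.99019763]
```

View pics/t4.png

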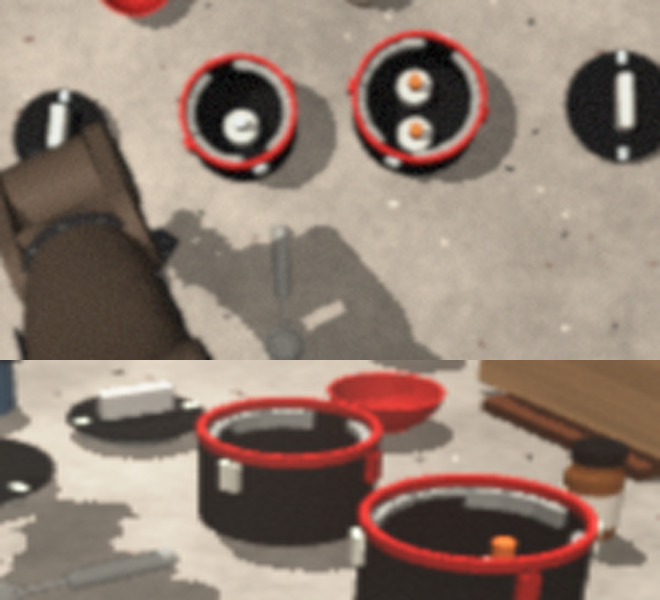

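The white pot (240,125) stands upright in the small tin and both oranges (413,85) and (415,133) stand in the large one. Since the pots' positions are known from the gripper, I'll use them to measure the camera-to-arm bias and correct the tin centres.

```bash
python3 - <<'E'
from tins import *
p,_=snap('top'); h=cv2.cvtColor(p,cv2.COLOR_RGB2HSV)
o=((h[...,0]>5)&(h[...,0]<19)&(h[...,1]>110)&(h[...,2]>110)).astype(np.uint8)
for P in((609.7,-90,63),(554.9,-90.1,63)):
    c=proj('top',P); n=np.zeros_like(o); cv2.circle(n,tuple(int(round(a)) for a in c),8,1,-1)
    ys,xs=np.nonzero(n&o); print('orange',len(xs),plane('top',xs.mean(),ys.mean(),61).round(1),P)
c=proj('top',(570.2,115.3,64)); print('white exp',c.round(1))
x,y=int(c[0]),int(c[1]); print(p[y-6:y+9,x-7:x+8].min(2))
for s,k,pr in tins('top',p,((570,115.5),(583,-91))):
    a=np.arange(0,360,3); lo=pr<75; print(s.round(1),k,np.degrees(np.angle(np.sum(np.exp(2j*np.radians(a))[lo]))/2).round(1))
E
```

```text
orange 13 [609.7 -88.7  61. ] (609.7, -90, 63)
orange 14 [551.6 -88.4  61. ] (554.9, -90.1, 63)
white exp [239.9 179. ]
[[ 17  20  18  18  22  20  15  23  12  20  27  27  31  30  31]
 [ 20  14  14  19   7  13  21  15  16  27  22  22  34  27  33]
 [  8  13  17  13  17  17  21  24  19  23  29  28  33  33  29]
 [ 13  22  11  16  24  21  30  40  45  47  38  28  33  28  32]
 [ 11   9  14  23  27  64  96 116 121 110  96  70  46  32  29]
 [ 20  10  22  40  85 137 179 201 204 199 178 142  93  52  33]
 [  8  15  40  93 149 193 220 226 229 227 219 204 154  90  49]
 [ 22  27  71 145 194 220 231 233 233 229 221 211 185 123  63]
 [ 20  33  95 174 213 228 233 236 235 219 186 176 177 137  76]
 [ 24  39 102 184 217 222 226 227 221 190 150 145 147 121  70]
 [  6  35 104 185 219 219 202 180 162 139 127 135 134 107  66]
 [ 22  34  99 181 220 223 201 166 150 151 157 160 151 115  68]
 [ 16  26  78 157 212 225 221 213 208 209 209 203 174 125  66]
 [ 17  14  51 114 179 214 223 226 225 226 220 198 158 102  50]
 [ 19  22  27  66 119 166 198 213 217 211 196 159 110  65  32]]
[570.1 115.7] 192 20.2
[582.4 -90.8] 228 -24.6
```

{"op": "drive_tool", "data": {"deltas": "-0.07 0.055 0 -0.0323; -0.07 0.055 0 -0.0323; -0.07 0.055 0 -0.0323; -0.07 0.055 0 -0.0323; -0.07 0.055 0 -0.0323; -0.07 0.06 0 -0.0323; 0 0 -0.3 0; 0 0 -0.3 0; 0 0 -0.3 0; 0 0 0 0"}}

```text
t: 14.4
eef_pos: [379.8, 286.7, 80.7]
tcp_rot: [-3.135, 0.001, 1.953]
ft_force: [0.3, -0.4, 0.3]
opening: 0.379
grip_force: 0.0
```

```bash
python3 - <<'E'
from h import *
s,_=snap('side'); print(env.state()['eef_pos'],np.degrees(env.state()['tcp_rot'])); save(cv2.resize(s[120:220,150:280],(520,400),interpolation=2),'s5.png')
E
```

```text
[380.3744445  287.18914264  82.91673891] [-1.79729153e+02  3.88566857e-02  1.11907119e+02]
```

View pics/s5.png

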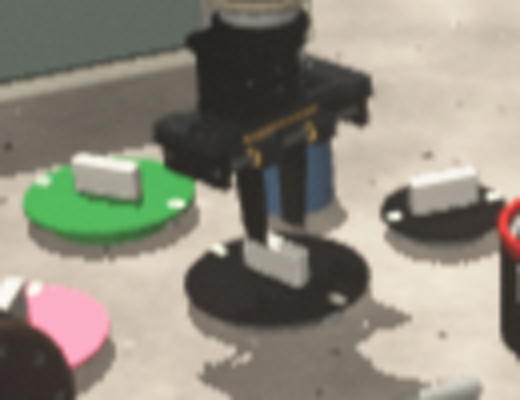

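The jaws straddle the bar of the large lid (277,260), slightly short in y. Correcting, descending and gripping.

{"op": "drive_tool", "data": {"deltas": "0 0.025 -0.2 0; 0 0 -0.15 0; 0 0 -0.07 0; 0 0 0 0; 0 0 0 0; 0 0 0 0"}}

```text
t: 14.95
eef_pos: [381.0, 291.0, 43.9]
tcp_rot: [3.14, -0.0, 1.954]
ft_force: [-0.1, -0.3, 0.1]
opening: 0.38
grip_force: 0.0
```

{"op": "drive_tool", "data": {"deltas": "0 0 0 0; 0 0 0 0; 0 0 0 0; 0 0 0 0; 0 0 0 0; 0 0 0 0", "gripper": 1}}

```text
t: 15.45
eef_pos: [380.3, 290.9, 43.0]
tcp_rot: [3.141, -0.0, 1.954]
ft_force: [0.0, -0.8, 7.1]
opening: 0.169
grip_force: 30.0
```

{"op": "drive_tool", "data": {"deltas": "0 0 0.1 0; 0 0 0.3 0; 0 0 0.35 0; 0 0 0.35 0; 0 0 0.25 0; 0 0 0 0; 0 0 0 0; 0 0 0 0"}}

```text
t: 16.12
eef_pos: [379.8, 290.6, 177.1]
tcp_rot: [-3.141, 0.0, 1.954]
ft_force: [-0.0, 0.2, -2.4]
opening: 0.165
grip_force: 30.0
```

```bash
cat > lid.py <<'E'
# measure held lid: marks on top of disc at given height, in tool terms
from h import *
def lid(zm,r,ns=('top','side')):
    st=env.state(); x,y,_=st['eef_pos']; yw=np.degrees(st['tcp_rot'][2])
    print('tcp',np.round(st['eef_pos'],1),'yaw',round(yw,1),'ft',st['ft_force'].round(1))
    for n in ns:
        p,d=snap(n); w=cloud(n,d); m=((p.min(2)>100)&(np.ptp(p.astype(int),axis=2)<35))
        k,_,s,c=cv2.connectedComponentsWithStats(m.astype(np.uint8),connectivity=8)
        for i in range(1,k):
            if 1<s[i,4]<60:
                q=plane(n,*c[i],zm); 
                if abs(np.hypot(q[0]-x,q[1]-y)-r)<9:
                    print(n,'mark',s[i,4],c[i].round(1),q[:2].round(1),'ang',np.degrees(np.arctan2(q[1]-y,q[0]-x)).round(1),'r',np.hypot(q[0]-x,q[1]-y).round(1),'z',np.round(w[int(round(c[i][1])),int(round(c[i][0])),2]))
E
python3 - <<'E'
from lid import *
z=env.state()['eef_pos'][2]; lid(z-43+23,70)
s,_=snap('side'); save(cv2.resize(s[100:200,150:280],(520,400),interpolation=2),'s6.png')
E
```

```text
tcp [379.8 290.6 177.1] yaw 111.9 ft [-0.   0.2 -2.4]
side mark 19 [208.2 144.8] [379.6 352.1] ang 90.1 r 61.5 z 174.0
side mark 17 [200.6 145.6] [355.6 358.6] ang 109.6 r 72.2 z 160.0
side mark 7 [232.3 157.1] [407.1 224.9] ang -67.4 r 71.2 z 160.0
```

View pics/s6.png

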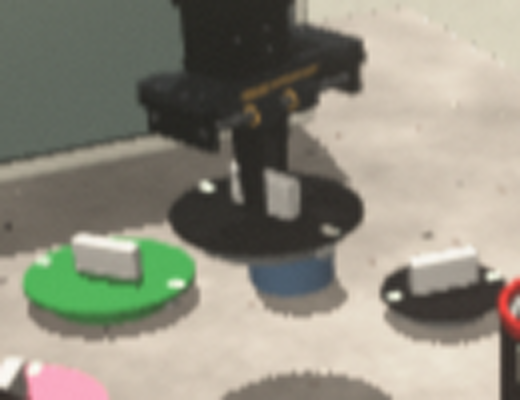

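The lid is held level, with marks at (207,186) and (330,230), centred within 2 mm of the TCP. Moving it over the large tin.

{"op": "drive_tool", "data": {"deltas": "0.185 -0.348 0 0.022; 0.185 -0.348 0 0.022; 0.185 -0.348 0 0.022; 0.185 -0.348 0 0.022; 0.185 -0.348 0 0.022; 0.185 -0.348 0 0.022; 0.185 -0.348 0 0.022; 0.185 -0.348 0 0.022; 0.185 -0.348 0 0.022; 0.185 -0.348 0 0.022"}}

```text
t: 17.1
eef_pos: [565.5, -59.1, 176.4]
tcp_rot: [-3.141, -0.002, 2.648]
ft_force: [1.4, 1.2, -1.5]
opening: 0.166
grip_force: 30.0
```

{"op": "drive_tool", "data": {"deltas": "0.185 -0.345 0 0.023; 0 0 0 0; 0 0 0 0; 0 0 0 0"}}

```text
t: 17.43
eef_pos: [583.1, -91.4, 176.3]
tcp_rot: [-3.141, -0.003, 2.716]
ft_force: [0.3, -0.2, -2.3]
opening: 0.165
grip_force: 30.0
```

```bash
python3 - <<'E'
from lid import *
z=env.state()['eef_pos'][2]; lid(z-43+23,70)
E
```

```text
tcp [583.1 -91.4 176.3] yaw 155.6 ft [ 0.3 -0.2 -2.3]
side mark 16 [363.5 184.1] [ 648.6 -117.7] ang -21.9 r 70.6 z 160.0
side mark 19 [315.4 186.4] [524.1 -61.1] ang 152.9 r 66.3 z 160.0
```

{"op": "drive_tool", "data": {"deltas": "0 0 -0.2 0; 0 0 -0.15 0; 0 0 -0.05 0; 0 0 -0.03 0; 0 0 -0.02 0; 0 0 0 0; 0 0 0 0"}}

```text
t: 18.12
eef_pos: [584.1, -91.4, 133.3]
tcp_rot: [3.141, 0.001, 2.717]
ft_force: [0.7, 0.8, -2.4]
opening: 0.169
grip_force: 30.0
```

{"op": "drive_tool", "data": {"deltas": "0 0 -0.02 0; 0 0 -0.02 0; 0 0 -0.02 0; 0 0 0 0; 0 0 0 0"}}

```text
t: 18.53
eef_pos: [583.8, -91.6, 126.6]
tcp_rot: [3.142, -0.0, 2.717]
ft_force: [1.2, -0.7, -2.3]
opening: 0.168
grip_force: 30.0
```

{"op": "drive_tool", "data": {"deltas": "0 0 -0.02 0; 0 0 -0.02 0; 0 0 -0.02 0; 0 0 -0.02 0; 0 0 0 0; 0 0 0 0"}}

```text
t: 19.03
eef_pos: [583.9, -91.6, 118.9]
tcp_rot: [3.141, 0.001, 2.717]
ft_force: [-1.6, -0.4, 5.8]
opening: 0.165
grip_force: 30.0
```

{"op": "drive_tool", "data": {"deltas": "0 0 -0.015 0; 0 0 -0.01 0; 0 0 0 0; 0 0 0 0"}}

```text
t: 19.37
eef_pos: [584.0, -91.6, 116.7]
tcp_rot: [3.141, 0.001, 2.717]
ft_force: [-2.3, 1.6, 8.3]
opening: 0.166
grip_force: 30.0
```

{"op": "drive_tool", "data": {"deltas": "0 0 0 -0.02; 0 0 0 -0.03; 0 0 0 -0.03; 0 0 0 -0.03; 0 0 0 -0.03; 0 0 0 -0.03; 0 0 0 0"}}

```text
t: 19.95
eef_pos: [584.4, -91.7, 116.9]
tcp_rot: [3.14, 0.002, 2.178]
ft_force: [-0.5, 0.1, 7.0]
opening: 0.167
grip_force: 30.0
```

```bash
python3 - <<'E'
from lid import *
print(env.state()['moment'].round(2)); lid(97,70)
E
```

```text
[-0.06  0.18 -0.16]
tcp [584.4 -91.7 116.9] yaw 124.8 ft [-0.5  0.1  7. ]
```

{"op": "drive_tool", "data": {"deltas": "0 0 0 -0.03; 0 0 0 -0.03; 0 0 0 -0.03; 0 0 0 -0.03; 0 0 0 -0.03; 0 0 0 -0.03; 0 0 0 -0.03; 0 0 0 -0.03; 0 0 0 -0.03; 0 0 0 0"}}

```text
t: 20.88
eef_pos: [584.4, -91.7, 116.9]
tcp_rot: [3.14, 0.0, 1.329]
ft_force: [-0.4, -0.0, 7.1]
opening: 0.167
grip_force: 30.0
```

```bash
python3 - <<'E'
from lid import *
print(env.state()['moment'].round(2)); lid(97,70)
s,_=snap('side'); save(cv2.resize(s[150:250,280:410],(780,600),interpolation=2),'s7.png')
E
```

```text
[-0.07  0.28 -0.18]
tcp [584.4 -91.7 116.9] yaw 76.2 ft [-0.4 -0.   7.1]
top mark 3 [319.7 176.3] [ 566.4 -160.4] ang -104.7 r 71.1 z 105.0
side mark 9 [348.7 217. ] [ 568.1 -160.7] ang -103.3 r 71.0 z 99.0
```

View pics/s7.png

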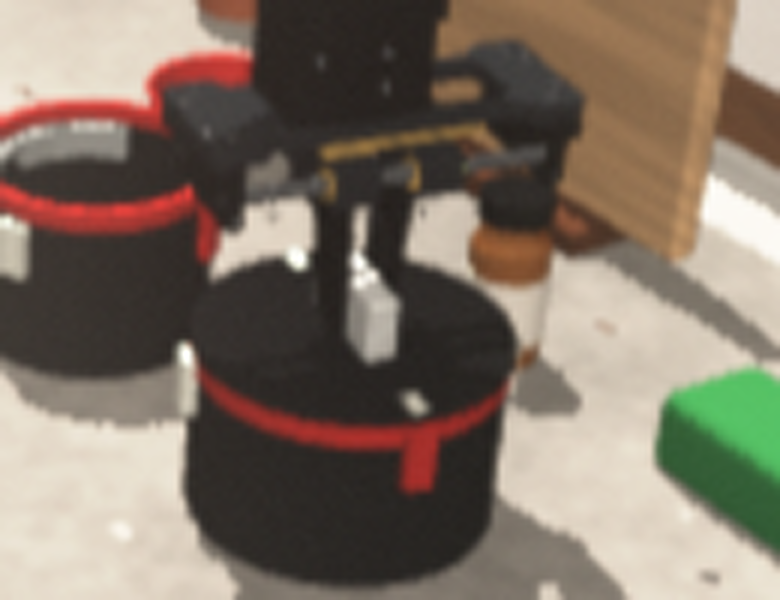

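The mark (415,403) lines up with the red bar (420,460). Easing up into the notch, then releasing.

{"op": "drive_tool", "data": {"deltas": "0 0 0.02 0; 0 0 0.02 0; 0 0 0 0; 0 0 0 0"}}

```text
t: 21.37
eef_pos: [584.3, -91.7, 120.5]
tcp_rot: [3.14, -0.0, 1.335]
ft_force: [2.3, 0.8, 4.3]
opening: 0.167
grip_force: 30.0
```

{"op": "drive_tool", "data": {"deltas": "0 0 0 0; 0 0 0 0; 0 0 0 0; 0 0 0 0", "gripper": 0.6}}

```text
t: 21.7
eef_pos: [583.5, -91.5, 119.8]
tcp_rot: [-3.141, 0.0, 1.335]
ft_force: [0.6, -0.3, -0.8]
opening: 0.373
grip_force: 0.0
```

{"op": "drive_tool", "data": {"deltas": "0 0 0.2 0; 0 0 0.3 0; 0 0 0.3 0; 0 -0.3 0 0.038; 0 -0.35 0 0.038; 0 -0.35 0 0.038; 0 -0.35 0 0.038; 0 -0.35 0 0.038; 0 -0.35 0 0.038; 0 0 0 0.038"}}

```text
t: 22.53
eef_pos: [583.2, -302.1, 199.5]
tcp_rot: [-3.141, 0.001, 2.173]
ft_force: [-0.8, -0.3, -0.0]
opening: 0.399
grip_force: 0.0
```

```bash
python3 - <<'E'
from lid import *
print(env.state()['eef_pos'].round(1))
for n in('top','side'):
    p,d=snap(n); w=cloud(n,d); 
    g=np.hypot(w[...,0]-584,w[...,1]+92); k=(g>45)&(g<68)&(w[...,2]>85)&(w[...,2]<115)&(p.max(2)<60)
    print(n,'disc z',np.nanmedian(w[k][:,2]).round(1),k.sum())
    m=(g<78)&(w[...,2]>85)&(p.min(2)>90)&(np.ptp(p.astype(int),axis=2)<40)
    kk,_,s,c=cv2.connectedComponentsWithStats(m.astype(np.uint8),connectivity=8)
    for i in range(1,kk):
        q=plane(n,*c[i],102); print(s[i,4],c[i].round(1),q[:2].round(1))
E
```

```text
[ 583.2 -302.1  199.5]
top disc z 103.1 480
1 [294. 150.] [660.  -74.6]
2 [303.5 150. ] [ 659.3 -107.4]
1 [307. 151.] [ 655.5 -119.3]
1 [287. 153.] [649.9 -50.2]
1 [309. 152.] [ 651.8 -126.1]
1 [311. 153.] [ 648.1 -132.9]
3 [315. 156.] [ 637.2 -146.3]
2 [280.5 159.5] [627.3 -27.3]
18 [279.7 166.8] [601.5 -24.1]
128 [299.4 169.3] [591.2 -91.3]
20 [319.  175.4] [ 568.6 -158. ]
side disc z 103.7 373
233 [337.4 196.9] [602.6 -65.2]
13 [349.  191.6] [651.8 -57.5]
2 [357.5 195. ] [660.7 -86. ]
5 [363.6 200. ] [ 657.2 -117.3]
1 [311. 208.] [501.2 -77.4]
18 [348.7 214.8] [ 569.6 -158.1]
```

The large tin is locked: the axis is at 76° (80° turned) and the disc is at about 102–103 mm. Before gripping the second lid I'll check how close the cup is to the gripper's body.

```bash
python3 - <<'E'
from h import *
for n in('top','side'):
    p=np.load(n+'0.npz')['p']; h=cv2.cvtColor(p,cv2.COLOR_RGB2HSV)
    m=((h[...,0]>105)&(h[...,0]<125)&(h[...,1]>190)&(h[...,2]>120)).astype(np.uint8)
    k,_,s,c=cv2.connectedComponentsWithStats(m); i=1+s[1:,4].argmax(); print(n,s[i],plane(n,*c[i],110).round(1))
E
```

```text
top [412 186   1   1   1] [ 523.3 -471.3  110. ]
side [424 294  11   4  18] [ 507.6 -495.2  110. ]
```

{"op": "drive_tool", "data": {"deltas": "0 -0.06 0 0.0376; 0 -0.06 0 0.0376; 0 -0.06 0 0.0376; 0 -0.06 0 0.0376; 0 -0.06 0 0.0376; 0 -0.06 0 0.0376; 0 0 -0.3 0.0376; 0 0 -0.3 0.0376; 0 0 -0.3 0; 0 0 -0.2 0"}}

```text
t: 23.47
eef_pos: [583.2, -330.7, 87.6]
tcp_rot: [3.14, -0.002, 3.113]
ft_force: [-0.5, -0.6, 0.1]
opening: 0.401
grip_force: 0.0
```

```bash
python3 - <<'E'
from h import *
print(env.state()['eef_pos'].round(1),np.degrees(env.state()['tcp_rot']).round(1))
f=np.load('top0.npz'); p=f['p'].astype(int); m=((p[...,2]>p[...,0]+50)&(p[...,2]>110)); m[:,:385]=0; m[:,435:]=0
ys,xs=np.nonzero(m); print(len(xs),xs.min(),xs.max(),ys.min(),ys.max(),plane('top',(xs.min()+xs.max())/2,(ys.min()+ys.max())/2-1,110).round(1))
s,_=snap('side'); save(cv2.resize(s[190:340,330:480],(600,600),interpolation=2),'s8.png')
E
```

```text
[ 583.2 -330.7   87.6] [ 1.799e+02 -1.000e-01  1.783e+02]
397 398 420 179 200 [ 514.9 -460.6  110. ]
```

View pics/s8.png

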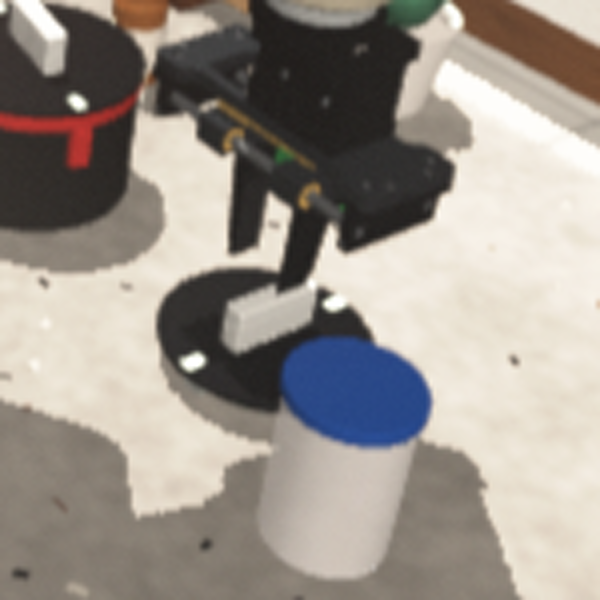

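The jaws are above the bar of lid_136 (270,315). The cup is close at (355,390), so I'll grip higher (TCP about 51) to keep the gripper body above it.

{"op": "drive_tool", "data": {"deltas": "0 -0.06 0 0; 0 0 0 0; 0 0 0 0"}}

```text
t: 23.77
eef_pos: [584.6, -339.0, 92.0]
tcp_rot: [-3.14, 0.002, 3.114]
ft_force: [0.3, 0.0, 0.0]
opening: 0.399
grip_force: 0.0
```

{"op": "drive_tool", "data": {"deltas": "0 0 -0.2 0; 0 0 -0.15 0; 0 0 -0.06 0; 0 0 0 0; 0 0 0 0; 0 0 0 0"}}

```text
t: 24.27
eef_pos: [584.3, -338.9, 50.6]
tcp_rot: [-3.141, 0.002, 3.115]
ft_force: [0.0, -0.5, 0.7]
opening: 0.398
grip_force: 0.0
```

{"op": "drive_tool", "data": {"deltas": "0 0 0 0; 0 0 0 0; 0 0 0 0; 0 0 0 0; 0 0 0 0; 0 0 0 0", "gripper": 1}}

```text
t: 24.77
eef_pos: [583.8, -338.5, 49.4]
tcp_rot: [3.142, 0.0, 3.115]
ft_force: [-1.0, 1.6, 3.5]
opening: 0.165
grip_force: 30.0
```

{"op": "drive_tool", "data": {"deltas": "0 0 0.1 0; 0 0 0.3 0; 0 0 0.35 0; 0 0 0.35 0; 0 0 0.25 0; 0 0 0 0; 0 0 0 0; 0 0 0 0"}}

```text
t: 25.43
eef_pos: [583.3, -338.2, 183.4]
tcp_rot: [3.141, -0.001, 3.115]
ft_force: [0.7, 0.3, -2.1]
opening: 0.163
grip_force: 30.0
```

```bash
python3 - <<'E'
from lid import *
z=env.state()['eef_pos'][2]; lid(z-51+23,61)
E
```

```text
tcp [ 583.3 -338.2  183.4] yaw 178.5 ft [ 0.7  0.3 -2.1]
```

{"op": "drive_tool", "data": {"deltas": "0 0.1 0.3 0.009; 0 0.25 0.2 0.009; -0.01 0.35 0 0.009; -0.01 0.35 0 0.009; -0.01 0.35 0 0.009; -0.01 0.35 0 0.009; -0.01 0.35 0 0.009; -0.01 0.35 0 0.009; -0.01 0.35 0 0.009; -0.01 0.35 0 0.009"}}

```text
t: 26.37
eef_pos: [575.1, -21.9, 233.0]
tcp_rot: [3.141, -0.002, -2.884]
ft_force: [0.4, 0.0, -1.8]
opening: 0.165
grip_force: 30.0
```

{"op": "drive_tool", "data": {"deltas": "-0.01 0.35 0 0.009; -0.01 0.35 0 0.009; -0.01 0.35 0 0.009; -0.01 0.24 0 0.004; 0 0 0 0; 0 0 0 0; 0 0 0 0"}}

```text
t: 26.95
eef_pos: [571.7, 105.0, 233.3]
tcp_rot: [3.141, -0.001, -2.788]
ft_force: [0.4, -0.9, -0.9]
opening: 0.171
grip_force: 30.0
```

```bash
python3 - <<'E'
from lid import *
z=env.state()['eef_pos'][2]; lid(z-49.4+23,62)
s,_=snap('side'); save(cv2.resize(s[100:220,230:390],(800,600),interpolation=2),'s9.png')
E
```

```text
tcp [571.7 105.  233.3] yaw -159.7 ft [ 0.4 -0.9 -0.9]
side mark 13 [286. 151.] [518.4  86.3] ang -160.6 r 56.5 z 208.0
```

View pics/s9.png

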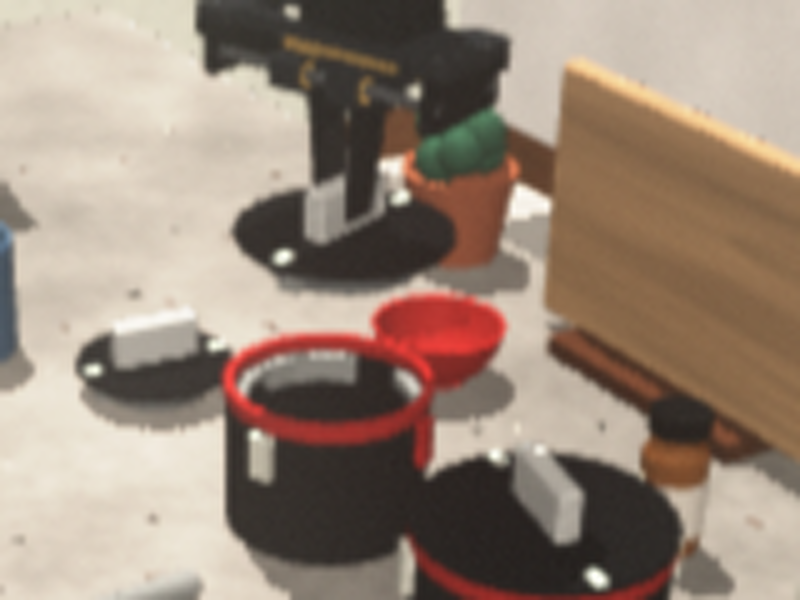

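{"op": "drive_tool", "data": {"deltas": "0 0.095 -0.2 0; 0 0 -0.3 0; 0 0 -0.2 0; 0 0 0 0; 0 0 0 0; 0 0 0 0"}}

```text
t: 27.6
eef_pos: [572.5, 114.4, 165.3]
tcp_rot: [-3.141, 0.001, -2.788]
ft_force: [-0.2, -0.5, -1.1]
opening: 0.165
grip_force: 30.0
```

```bash
python3 - <<'E'
from lid import *
P=[plane('side',*c,207)[:2] for c in((286.3,151.1),(310,139.4))]; P=np.array(P); d=P[1]-P[0]
print('at prev tcp (571.7,105):',P.round(1).tolist(),P.mean(0).round(1),np.hypot(*d).round(1),np.degrees(np.arctan2(d[1],d[0])).round(1))
z=env.state()['eef_pos'][2]; lid(z-49.4+23,62,('side',))
E
```

```text
at prev tcp (571.7,105): [[518.7, 85.1], [630.2, 124.5]] [574.4 104.8] 118.3 19.4
tcp [572.5 114.4 165.3] yaw -159.8 ft [-0.2 -0.5 -1.1]
side mark 11 [284.5 170.4] [519.8  95.6] ang -160.3 r 56.0 z 142.0
```

{"op": "drive_tool", "data": {"deltas": "-0.01 0 -0.15 0; 0 0 -0.1 0; 0 0 -0.03 0; 0 0 -0.03 0; 0 0 -0.02 0; 0 0 0 0; 0 0 0 0"}}

```text
t: 28.23
eef_pos: [571.0, 114.9, 131.6]
tcp_rot: [-3.142, 0.0, -2.788]
ft_force: [-0.8, -1.2, 0.1]
opening: 0.172
grip_force: 30.0
```

{"op": "drive_tool", "data": {"deltas": "0 0 -0.02 0; 0 0 -0.02 0; 0 0 -0.02 0; 0 0 0 0; 0 0 0 0"}}

```text
t: 28.65
eef_pos: [571.1, 114.9, 125.5]
tcp_rot: [-3.141, 0.001, -2.788]
ft_force: [-1.0, -1.0, 6.0]
opening: 0.163
grip_force: 30.0
```

{"op": "drive_tool", "data": {"deltas": "0 0 -0.02 0; 0 0 -0.01 0; 0 0 0 0; 0 0 0 0"}}

```text
t: 28.98
eef_pos: [571.1, 115.0, 122.8]
tcp_rot: [-3.141, 0.001, -2.788]
ft_force: [-1.9, -1.3, 9.3]
opening: 0.163
grip_force: 30.0
```

{"op": "drive_tool", "data": {"deltas": "0 0 0 -0.02; 0 0 0 -0.03; 0 0 0 -0.03; 0 0 0 -0.03; 0 0 0 -0.03; 0 0 0 -0.03; 0 0 0 0"}}

```text
t: 29.57
eef_pos: [571.6, 115.1, 123.0]
tcp_rot: [3.141, 0.002, 2.956]
ft_force: [0.3, -0.0, 8.7]
opening: 0.169
grip_force: 30.0
```

{"op": "drive_tool", "data": {"deltas": "0 0 0 -0.03; 0 0 0 -0.03; 0 0 0 -0.03; 0 0 0 -0.03; 0 0 0 -0.03; 0 0 0 -0.03; 0 0 0 -0.03; 0 0 0 -0.03; 0 0 0 -0.035; 0 0 0 0"}}

```text
t: 30.4
eef_pos: [571.6, 115.1, 123.0]
tcp_rot: [3.139, 0.001, 2.091]
ft_force: [0.9, 0.1, 8.2]
opening: 0.165
grip_force: 30.0
```

```bash
python3 - <<'E'
from lid import *
print(env.state()['moment'].round(2)); lid(97,61)
s,_=snap('side'); save(cv2.resize(s[140:230,240:360],(600,450),interpolation=2),'s10.png')
E
```

```text
[-0.06  0.16 -0.17]
tcp [571.6 115.1 123. ] yaw 119.8 ft [0.9 0.1 8.2]
side mark 7 [312.3 180.6] [602.6  62.6] ang -59.4 r 60.9 z 98.0
```

View pics/s10.png

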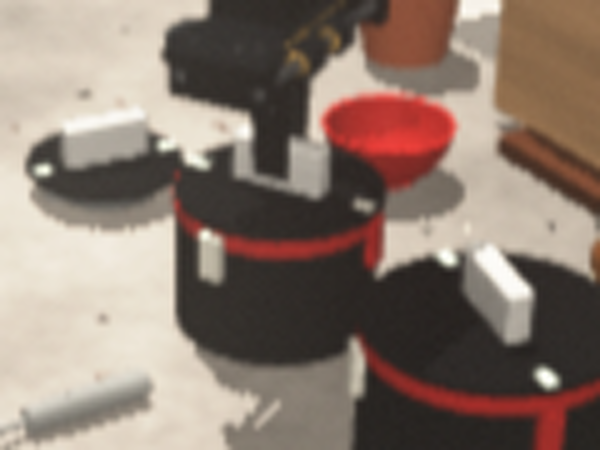

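The mark (363,207) is at the red bar (372,245). Easing up, releasing and backing off.

{"op": "drive_tool", "data": {"deltas": "0 0 0.02 0; 0 0 0.02 0; 0 0 0 0; 0 0 0 0"}}

```text
t: 30.88
eef_pos: [571.5, 115.0, 126.7]
tcp_rot: [3.14, 0.001, 2.097]
ft_force: [1.9, 0.3, 4.5]
opening: 0.164
grip_force: 30.0
```

{"op": "drive_tool", "data": {"deltas": "0 0 0 0; 0 0 0 0; 0 0 0 0; 0 0 0 0", "gripper": 0.6}}

```text
t: 31.22
eef_pos: [570.5, 114.9, 125.8]
tcp_rot: [-3.141, -0.0, 2.098]
ft_force: [-0.4, -0.3, -0.4]
opening: 0.373
grip_force: 0.0
```

{"op": "drive_tool", "data": {"deltas": "0 0 0.2 0; 0 0 0.3 0; 0 0 0.3 0; -0.2 0.3 0.1 0; -0.2 0.3 0 0; -0.2 0.3 0 0; -0.15 0.3 0 0; -0.1 0.3 0 0; 0 0.2 0 0; 0 0 0 0"}}

```text
t: 32.05
eef_pos: [485.0, 287.9, 216.1]
tcp_rot: [3.141, -0.0, 2.101]
ft_force: [0.9, -0.5, 0.3]
opening: 0.402
grip_force: 0.0
```

```bash
python3 - <<'E'
from lid import *
st=env.state(); print(st['eef_pos'].round(1),st['ft_force'].round(1))
for n in('top','side'):
    p,d=snap(n); w=cloud(n,d)
    for (x,y,R) in((571,115,59),(584,-92,68)):
        g=np.hypot(w[...,0]-x,w[...,1]-y); k=(g>40)&(g<R)&(w[...,2]>85)&(w[...,2]<115)&(p.max(2)<60)
        print(n,'disc z',np.nanmedian(w[k][:,2]).round(1))
        m=(g<R+6)&(g>R-12)&(w[...,2]>85)&(p.min(2)>90)&(np.ptp(p.astype(int),axis=2)<40)
        kk,_,s,c=cv2.connectedComponentsWithStats(m.astype(np.uint8),connectivity=8)
        for i in range(1,kk):
            if s[i,4]>4: q=plane(n,*c[i],102); print('  ',s[i,4],q[:2].round(1),np.degrees(np.arctan2(q[1]-y,q[0]-x)).round(1))
save(cv2.resize(snap('side')[0][130:290,150:450],(700,373),interpolation=2),'end.png')
E
```

```text
[485.  287.9 216.1] [ 0.9 -0.5  0.3]
top disc z 103.3
   17 [602.1  65.8] -57.7
   18 [544.4 166. ] 117.5
top disc z 102.4
   14 [600.8 -26.5] 75.6
   17 [ 568.9 -157.4] -103.0
side disc z 103.8
   20 [551.6 170.7] 109.2
   9 [602.7  67.2] -56.5
side disc z 103.8
   15 [603.4 -25.6] 73.7
   12 [ 571.  -156.4] -101.4
```

View pics/end.png

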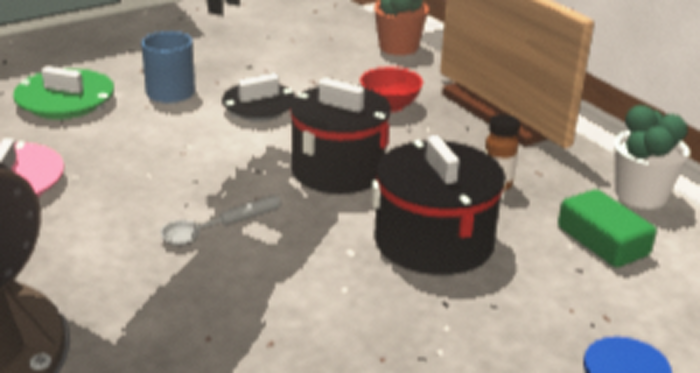

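Both tins are closed with their marks at the red bars (small (380,115), large (465,200)). The lids sit level, and the spare lid and bystanders haven't moved.

```bash
python3 -c "
from cell import env
print(env.job_done())"
```

```text
the job is handed in; nothing more can be done
None
```

The job is handed in: both orange pots are in the large tin, the one white pot is in the small tin, and each tin is closed with its own lid. In the last pictures both lids stood about 80° past the gaps at locked height, and the spare lid and bystanders looked undisturbed; the verdict wasn't shown.

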